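Close and clamp the water filter

ROBOT

A 6-joint arm with a two-finger parallel gripper is mounted at the origin on a cart in front of the work surface, level with it; the furniture and walls round the work are solid. World frame = base frame: x ahead of the robot, y to its left, z up, the work surface at z = 0. Lengths are in m, angles in rad, forces in N, time in s.
With the tool pointing down it reaches from about 0.25 to 0.725 m from the base axis. Payload 4 kg.
Tool frame: the origin (TCP) lies between the finger pads; the fingertips stand 17 mm ahead of it and the grasp point (between the pads) lies 2 mm behind it; z points along the fingers, y is the direction in which the jaws open and shut (so a half turn about z gives the same grasp; the last joint's range is limited). The gripper opens to 85 mm and grips with 20 to 120 N. Pads are 22 mm wide; open, the fingers measure 114 mm over their backs; the gripper's body (76 mm by 85 mm) begins 54 mm behind the grasp point. The pads swing forward as they close: fully open they stand 13 mm farther back than shut.
Start: joints at [-1.138, 0.241, 0.005, 1.335, 0, 1.571], TCP at [0.21, -0.454, 0.248] pointing down, gripper open.
Joint ranges: [-2.72, 2.72], [-1.05, 1.87], [-1.09, 1.28], [-1.99, 2.15], [-1.42, 1.44], [-3.14, 3.14]. Speed limits (rad/s): [2.79, 2.79, 3.14, 3.14, 3.14, 3.14].

INTERFACE

Orientations are given as a unit quaternion [x, y, z, w].
In Python, from workcell import readout, viewer, order gives the robot as it stands. The module is installed in compiled form; this text tells all that it offers.
- The arm moves only by the shell command python3 -m crank 'ROWS'. ROWS is text: rows parted by semicolons, each of 7 numbers parted by spaces: the shift along the tool's x, y, z in m, then the turn, a rotation vector about the tool's x, y, z in rad, then the gripper's target within -1 to 1 (shut at 1, half-way at 0, fully open at -1). A call has 1 to 20 rows; each row shifts and turns the pose as measured when the row begins, along the tool's axes as they then stand; what a row does not reach is not made up. A row lasts 1/12 s, in which the tool goes at most 41.7 mm and 7.16 degrees, less where a joint would pass 70% of its speed; a pose out of reach is approached as far as the arm can. A call with a gripper value outside its range is refused whole. The fingers move at their own pace and stop on an object; the grip force is fixed at half the most. Time passes only in rows, so rows that do not move let the fingers close. It gives the time, the measured TCP pose, the force and the opening at its end, in the units of the state.
- readout.get_obs(): the state, without advancing time (a new reading comes with each control period).
- viewer.camera(name): name is "side" or "top"; returns the picture (420x560x3 uint8, red, green, blue); there is no depth.
- viewer.calibration(name): a dict with "fx", "fy", "cx", "cy" (pixels), "eye" and "rotation" of the camera in the world. Camera axes: x right, y down, z forward; pixel columns grow to the right and rows downward; lengths in m; the calibration is good to about 2 mm. A picture is of the moment at which its call begins. calibration takes no time and is no camera call.
- order.job_done(): hands the job in, once; it reports no verdict.
The state is a dict: "clock": time; "joint_pos": joint angles; "joint_vel": joint speeds; "tau": joint torques, N m; "eef_pos": TCP position; "tool_rot": TCP orientation; "ft_force": force on the tool from outside, world axes, zero at the start; "ft_torque": the same for the moment, N m; "grip_width": finger opening in m.
Only numpy, scipy, OpenCV 4.12 (cv2) and the standard library are available. Lean on these libraries where they do the work, as an engineer would, in place of code of your own. Each camera call takes 0.05 s, during which the arm holds its last target. There are 200 camera calls.

TASK

Close the water filter that stands on the worktop: press its blue sprung cover down until the catch snaps and holds it shut by itself, and only then turn both black clamp knobs clockwise, all the way to their stops, so that their steel arms lie over the cover. Leave the glass, the honey jar and the lemon where they are.

Things in the scene. Friction and masses are not known exactly. Their poses are not given: they have to be found in the camera images.
- filter_unit: countertop water filter, fixed: open white housing 130 (x) x 112 (y) x 70 mm high, two cartridges inside; at each side an ear 90 x 40 mm, 68 mm high, carries a clamp; 192 mm wide in all. Origin: centre of its underside, on the worktop. x points to its back (hinge, brass tails), roughly to the robot's right, y roughly away from the robot, z up; place and yaw vary.
- cover (a joint): angle of the blue cover, rad: 0 = shut, grows as it opens, limit 1.2. A spring (2 to 3 N at the front edge) holds it open at 0.65 to 0.95 at the start. Over the last 0.1 rad a spring catch must be overcome with about 8 to 15 N on the pad; past it the cover stays under 0.02 by itself, short of it it springs open again.
- cover_hinge (a point): middle of the cover's hinge axis, 73.5 mm above the worktop, 58 mm behind the unit's origin. Turns with the cover: x along the cover away from its free front edge, y along the hinge, z normal to the cover, up when shut. Cover 108 mm wide (y), front edge 140 mm from the hinge, upper face 8.5 mm above the axis; a tongue 42 mm wide hangs 30 mm down at the front.
- cover_pad (a point): middle of the black rubber thumb pad (36 x 60 mm) on the cover's upper face near its front edge, 112 mm from the hinge: where to press. Axes as cover_hinge. 84 mm above the worktop when shut.
- clamp_far (a joint): angle of the far clamp, rad: 0 = loose, grows as it is turned clockwise seen from above, end stop at 1.57. Starts between 0.1 and 0.45; stiff enough to stay where it is left (0.1 N m). At 0 its steel arm points to the unit's back (+x), at 1.57 over the cover.
- clamp_far_grip (a point): grip point of the far clamp's black wing, on its vertical turning axis, 112 mm above the worktop, 78 mm beside the unit's middle (far: +y, near: -y). Turns with the clamp: x along the wing, which is 62 mm long, 14 mm thick (y), 92 to 124 mm above the worktop. Below it (85 to 92 mm) a steel arm 14 mm wide reaches 42 mm from the axis.
- clamp_near (a joint): angle of the near clamp, rad: 0 = loose, grows as it is turned clockwise seen from above, end stop at 1.57. Starts between 0.1 and 0.45; stiff enough to stay where it is left (0.1 N m). At 0 its steel arm points to the unit's front (-x), at 1.57 over the cover.
- clamp_near_grip (a point): grip point of the near clamp's black wing, on its vertical turning axis, 112 mm above the worktop, 78 mm beside the unit's middle (far: +y, near: -y). Turns with the clamp: x along the wing, which is 62 mm long, 14 mm thick (y), 92 to 124 mm above the worktop. Below it (85 to 92 mm) a steel arm 14 mm wide reaches 42 mm from the axis.
- drink_glass: clear highball glass, 71 mm wide, 144 mm high, loose; origin at the centre of its underside. Bystander.
- honey_jar: glass honey jar with a grey lid, 71 mm wide, 110 mm high, loose; origin at the centre of its underside. Bystander.
- lemon: yellow lemon, 72 x 55 x 56 mm, loose; origin at its underside. Bystander.

How it is judged:
By the outcome, as a careful person would: the job done as asked, in the order asked, and still so for the second after the job is handed in, with the robot touching nothing.
It also fails if it takes over 72 s, if anything falls off the work surface, if the arm or the gripper's body presses on something with over 40 N, if the wrist force passes 120 N, or if a joint passes its speed limit or range.

## Working session

There is one attempt and no reset: what is moved stays moved. The work goes in short steps, Python scripts to look and compute and a shell command to move; the robot and the scene stay as the last step left them, time stands still between calls to the robot, and variables do not carry over. Pictures are saved under pics/ and viewed, about 8 in all and at most 12, crops included, and the job is handed in when it is done.

```bash
mkdir -p pics; python3 - <<'E'
from workcell import readout, viewer
import cv2,numpy as np
for n in("top","side"):
    im=viewer.camera(n); cv2.imwrite(f"pics/{n}0.png",im[:,:,::-1])
    c=viewer.calibration(n); print(n,{k:np.round(v,4).tolist() for k,v in c.items()})
o=readout.get_obs();print({k:np.round(v,3).tolist() for k,v in o.items()})
E
```

```text
top {'fx': 407.5155, 'fy': 407.5155, 'cx': 276.5362, 'cy': 218.6938, 'eye': [0.4061, -0.094, 0.9411], 'rotation': [-0.6234, 0.775, -0.0797, 0.0662]}
side {'fx': 539.9487, 'fy': 539.9487, 'cx': 277.8338, 'cy': 203.5168, 'eye': [0.1952, 0.7732, 0.7453], 'rotation': [-0.1715, 0.8692, -0.4538, 0.0961]}
{'clock': 0.1, 'joint_pos': [-1.138, 0.241, 0.004, 1.335, -0.0, 1.571], 'joint_vel': [0.001, -0.001, 0.003, 0.001, 0.002, 0.0], 'tau': [-0.0, -37.314, 25.301, 0.011, -0.0, -0.0], 'eef_pos': [0.209, -0.453, 0.247], 'tool_rot': [0.977, 0.215, -0.0, -0.001], 'ft_force': [0.045, 0.316, 0.229], 'ft_torque': [-0.024, 0.023, -0.02], 'grip_width': 0.085}
```

View pics/top0.png

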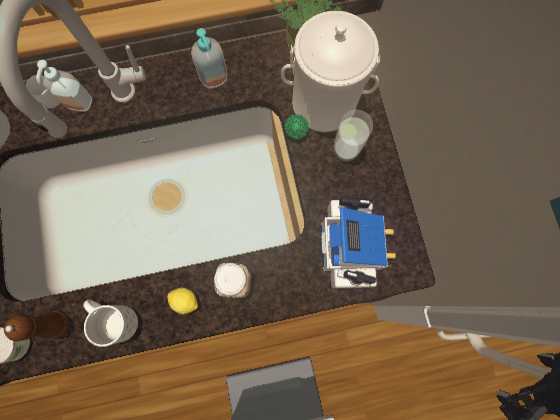

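View pics/side0.png

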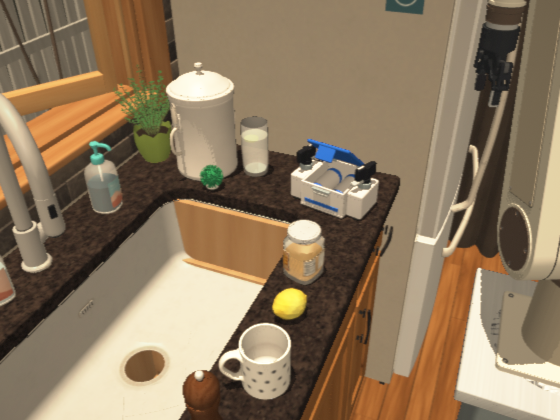

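The top view has the filter at about (355,243) with its cover open, blue face up, and knobs at about (355,204) and (355,278). The glass is at (352,137), the jar at (232,280) and the lemon at (182,300). The side view agrees. I'll zoom in on the filter.

```bash
cat > h.py <<'E'
import numpy as np,cv2
from scipy.spatial.transform import Rotation as R
from workcell import readout, viewer
def proj(n,P):
    c=viewer.calibration(n); r=R.from_quat(c["rotation"]).as_matrix()
    p=(np.atleast_2d(P)-c["eye"])@r
    return np.c_[c["fx"]*p[:,0]/p[:,2]+c["cx"],c["fy"]*p[:,1]/p[:,2]+c["cy"]]
def ray(n,uv,z):
    c=viewer.calibration(n); r=R.from_quat(c["rotation"]).as_matrix()
    d=r@[(uv[0]-c["cx"])/c["fx"],(uv[1]-c["cy"])/c["fy"],1]; e=np.array(c["eye"])
    return e+d*(z-e[2])/d[2]
def crops(name,top=(310,185,100,115),side=(283,130,100,115),s=4):
    o=[]
    for n,(x,y,w,h) in(("top",top),("side",side)):
        im=viewer.camera(n)[y:y+h,x:x+w,::-1]
        im=cv2.resize(im,None,fx=s,fy=s,interpolation=cv2.INTER_CUBIC)
        for k in range(0,w,20): cv2.putText(im,str(x+k),(k*s,8),0,.3,(0,255,255)); im[:5,k*s]=(0,255,255)
        for k in range(0,h,20): cv2.putText(im,str(y+k),(0,k*s+4),0,.3,(0,255,255))
        o.append(im)
    cv2.imwrite(name,np.hstack(o))
def obs():
    o=readout.get_obs(); 
    print("t",round(o["clock"],2),"p",np.round(o["eef_pos"],4),"q",np.round(o["tool_rot"],3),"f",np.round(o["ft_force"],1),"w",round(o["grip_width"],3),"j",np.round(o["joint_pos"],2)); return o
E
python3 -c "
from h import *
crops('pics/c1.png')
for uv in((355,204),(355,278)):print(ray('top',uv,.12))"
```

```text
[ 0.57112602 -0.29392319  0.12      ]
[ 0.42380603 -0.25547568  0.12      ]
```

View pics/c1.png

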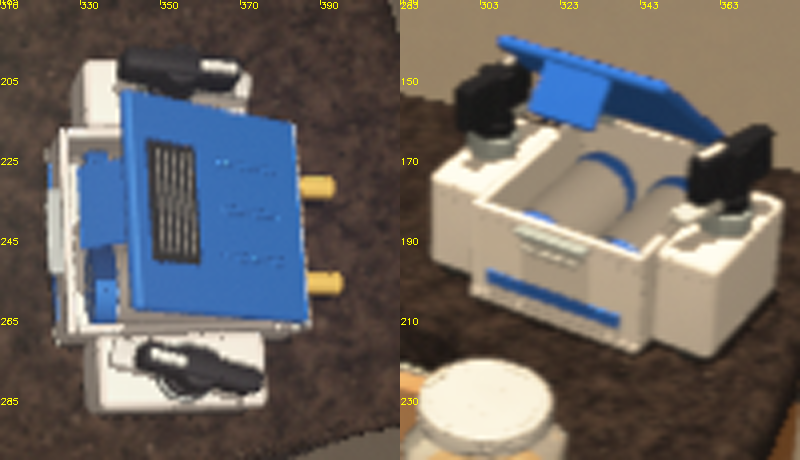

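```bash
cat > fit.py <<'E'
from h import *
from scipy.optimize import least_squares
T=[((-65,56,70),62,130),((-65,-56,70),60,332),((-45,96,68),80,62),((-45,-96,68),86,408),((45,-96,68),267,402)]
S=[((-65,56,70),478,203),((-65,-56,70),643,262),((-45,-96,68),715,258),((45,-96,68),782,202)]
CT=[((-140,54,8.5),122,92),((-140,-54,8.5),133,312),((0,-54,8.5),308,322),((-112,0,8.5),174,202)]
CS=[((-140,54,8.5),500,38),((-140,-54,8.5),668,85)]
WT=[(1,0,190,70),(-1,0,198,368)]
ends=[(1,(240,76),(120,64)),(-1,(140,348),(262,384))]
def unit(p,P): 
    c,s=np.cos(p[2]),np.sin(p[2]); P=np.array(P,float)/1000
    return np.c_[p[0]+c*P[:,0]-s*P[:,1],p[1]+s*P[:,0]+c*P[:,1],P[:,2]]
def cov(a,P):
    x,y,z=np.array(P,float).T; c,s=np.cos(a),np.sin(a)
    return np.c_[58+c*x+s*z,y,73.5-s*x+c*z]
tp=lambda u,v:np.c_[310+np.array(u)/4,185+np.array(v)/4]
sd=lambda u,v:np.c_[283+(np.array(u)-400)/4,130+np.array(v)/4]
def res(p):
    o=[]
    for n,F,A,C in(("top",tp,T,CT),("side",sd,S,CS)):
        P=[a[0] for a in A]; o.append(proj(n,unit(p,P))-F([a[1] for a in A],[a[2] for a in A]))
        o.append(proj(n,unit(p,cov(p[3],[a[0] for a in C])))-F([a[1] for a in C],[a[2] for a in C]))
    for k,(sg,e1,e2) in enumerate(ends):
        a=p[4+k]; d=31*sg*np.array([np.cos(a),-np.sin(a)])
        P=[(d[0],78*sg+d[1],122),(-d[0],78*sg-d[1],122)]
        o.append(proj("top",unit(p,P))-tp([e1[0],e2[0]],[e1[1],e2[1]]))
    return np.vstack(o).ravel()
if __name__=="__main__":
    f=least_squares(res,[.5,-.27,-1.3,.8,.3,.3],loss="soft_l1")
    p=f.x; print(np.round(p,4)); print(np.round(f.fun.reshape(-1,2),1).tolist())
    np.save("p.npy",p)
    print("far",unit(p,[(0,78,112)]),"near",unit(p,[(0,-78,112)]))
    for a in(p[3],.5,.1,0):print("pad",round(a,2),unit(p,cov(a,[(-112,0,8.5)])))
E
python3 fit.py
```

```text
[ 0.4995 -0.2813 -1.7618  0.7256  0.1278  0.3123]
[[-3.4, 0.2], [-0.4, 1.1], [0.2, -0.6], [3.4, 1.0], [0.7, 1.4], [-0.4, -0.7], [0.1, 0.1], [-0.9, 0.7], [-2.5, 0.6], [-3.0, -0.2], [-1.7, -0.5], [0.4, 2.4], [0.8, -1.7], [-1.6, -2.0], [-0.8, -1.2], [0.6, -1.2], [0.7, -1.2], [0.6, 0.7], [0.3, 0.6]]
far [[ 0.57609158 -0.29613021  0.112     ]] near [[ 0.42292741 -0.26652046  0.112     ]]
pad 0.73 [[ 0.50333418 -0.26154114  0.15417681]]
pad 0.5 [[ 0.50638315 -0.24576952  0.13465511]]
pad 0.1 [[ 0.50949175 -0.22968949  0.09313888]]
pad 0 [[ 0.50975902 -0.22830697  0.082     ]]
```

```bash
cat > ov.py <<'E'
from fit import *
import sys
def draw(name,p,src=("pics/top0.png","pics/side0.png")):
    o=[]
    for n,f,(x,y,w,h) in(("top",src[0],(310,185,100,115)),("side",src[1],(283,130,100,115))):
        im=cv2.resize(cv2.imread(f)[y:y+h,x:x+w],None,fx=4,fy=4,interpolation=cv2.INTER_CUBIC)
        def pl(P,col):
            q=((proj(n,unit(p,P))-[x,y])*4).round().astype(np.int32); cv2.polylines(im,[q],True,col,1)
        bx=lambda x0,x1,y0,y1,z:[(x0,y0,z),(x0,y1,z),(x1,y1,z),(x1,y0,z)]
        pl(bx(-65,65,-56,56,70),(0,0,255)); pl(bx(-65,65,-56,56,0),(0,0,120))
        for sg in(1,-1):
            pl(bx(-45,45,56*sg,96*sg,68),(0,255,0))
            a=p[4] if sg>0 else p[5]; d=np.array([np.cos(a),-np.sin(a)])*sg; e=np.array([-d[1],d[0]])
            for z in(124,92): pl([(*(np.array([0,78*sg])+i*31*d+j*7*e),z) for i,j in((1,1),(1,-1),(-1,-1),(-1,1))],(0,255,255))
        pl(cov(p[3],bx(-140,0,-54,54,8.5)),(255,0,255)); pl(cov(p[3],bx(-130,-94,-30,30,8.5)),(255,255,0))
        o.append(im)
    cv2.imwrite(name,np.hstack(o))
if __name__=="__main__": draw(sys.argv[1],np.load("p.npy"))
E
python3 ov.py pics/o1.png
```

```text
(no output)
```

View pics/o1.png

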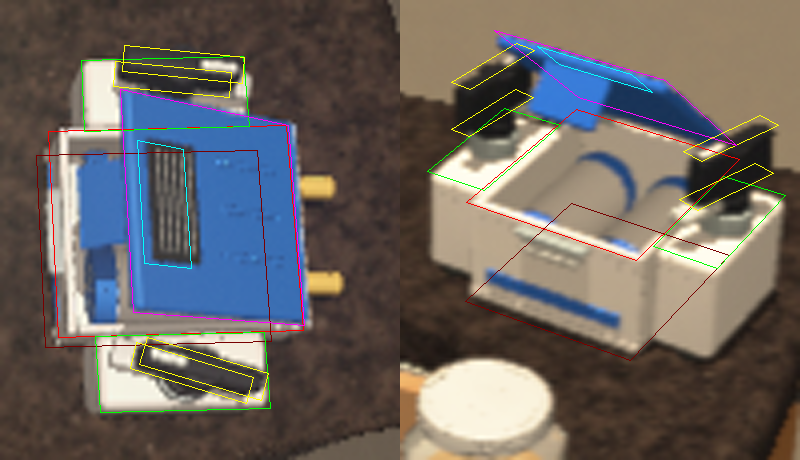

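```bash
cat > fit2.py <<'E'
import fit; from fit import *
fit.T=[((-65,56,70),62,128),((-65,-56,70),57,340),((-45,96,68),80,61),((45,-96,68),268,403),((-45,-96,68),90,408)]
fit.S=[((-65,56,70),477,205),((-65,-56,70),641,262),((-45,-96,68),715,262),((45,-96,68),782,203),((-65,-56,0),635,352),((-65,56,0),471,295)]
fit.CT=[((-140,54,8.5),123,92),((-140,-54,8.5),134,313),((0,-54,8.5),308,322),((0,54,8.5),297,124),((-130,30,8.5),147,141),((-130,-30,8.5),153,262),((-94,30,8.5),192,147),((-94,-30,8.5),200,264)]
fit.CS=[((-140,54,8.5),500,37),((-140,-54,8.5),668,83)]
def r2(q):
    p=q[:6]; P=[];Q=[]
    for sg,a,e in((1,p[4],((533,57),(455,88))),(-1,p[5],((690,152),(772,126)))):
        d=sg*31*np.array([np.cos(a),-np.sin(a)])
        for k,s in enumerate((-1,1)): P.append((s*d[0]*0,78*sg,124)); Q.append(np.mean(e,0))
    Q=np.array(Q); ws=(proj("side",unit(p,P))-sd(Q[:,0],Q[:,1]))
    o=fit.res(p).reshape(-1,2); nt=len(fit.T)+len(fit.CT); ns=len(fit.S)+len(fit.CS)
    o[:nt]+=q[6:8]; o[-4:]+=q[6:8]; o[nt:nt+ns]+=q[8:10]; ws+=q[8:10]
    return np.r_[o.ravel(),ws.ravel(),q[6:]/1.0]
f=least_squares(r2,[.5,-.28,-1.7,.8,.3,.3,0,0,0,0],loss="soft_l1")
p=f.x[:6];print(np.round(f.x,4));print(np.round(f.fun[:-4].reshape(-1,2),1).tolist());np.save("p.npy",p)
print("far",unit(p,[(0,78,112)]),"near",unit(p,[(0,-78,112)]))
for a in(p[3],.5,.1,0):print("pad",round(a,2),unit(p,cov(a,[(-112,0,8.5)])))
E
python3 fit2.py; python3 ov.py pics/o2.png
```

```text
[ 0.4994 -0.2823 -1.7613  0.7409  0.128   0.3138 -0.2415 -0.0894  0.3158
  0.7806]
[[-3.2, 0.6], [0.6, -1.0], [0.3, -0.4], [0.7, 1.0], [2.6, 0.9], [0.5, -1.0], [1.1, -0.4], [-0.6, 0.6], [-1.9, 0.0], [-1.5, -0.5], [-1.1, 0.1], [-1.5, 0.2], [-1.4, 0.8], [-2.2, -0.1], [-0.6, 0.1], [0.9, 2.0], [1.3, -1.3], [-0.9, 2.7], [-1.0, 2.0], [-0.7, -1.9], [0.1, -1.0], [0.8, -1.4], [0.9, -1.3], [0.8, 0.6], [0.6, 0.5], [0.3, -1.1], [0.3, -1.1], [0.6, 0.2], [0.6, 0.2]]
far [[ 0.57594732 -0.29701957  0.112     ]] near [[ 0.42276931 -0.26748152  0.112     ]]
pad 0.74 [[ 0.50293754 -0.26368947  0.15536681]]
pad 0.5 [[ 0.50621534 -0.24669152  0.13465511]]
pad 0.1 [[ 0.50931641 -0.23061003  0.09313888]]
pad 0 [[ 0.50958303 -0.22922739  0.082     ]]
```

View pics/o2.png

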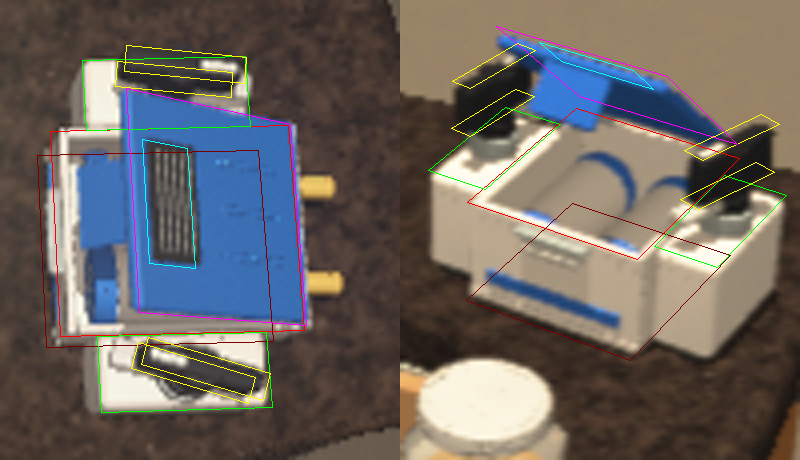

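```bash
python3 - <<'E'
from h import *
for uv in((435,285),(400,150),(370,10),(376,318)):print(uv,[np.round(ray('top',uv,z)[:2],3) for z in(0,-.9)])
for uv in((398,180),):print(uv,np.round(ray('side',uv,0)[:2],3))
# vertical line through (x,y): fit to side edges
from scipy.optimize import least_squares
def dist(n,P,a,b):
    a,b=np.array(a,float),np.array(b,float); d=(b-a)/np.linalg.norm(b-a); q=proj(n,P)-a
    return q[:,0]*d[1]-q[:,1]*d[0]
for nm,sl,tl in(("inner",((375,375),(458,0)),((376,305),(560,308))),("outer",((400,380),(495,0)),((378,320),(560,340)))):
    g=lambda v:np.r_[dist("side",[(v[0],v[1],0),(v[0],v[1],.2)],*sl),dist("top",[(v[0],v[1],0),(v[0],v[1],.2)],*tl)]
    r=least_squares(g,[.3,-.5]);print(nm,np.round(r.x,3),np.round(r.fun,1))
obs()
E
```

```text
(435, 285) [array([ 0.372, -0.453]), array([ 0.339, -0.796])]
(400, 150) [array([ 0.703, -0.465]), array([ 0.987, -0.819])]
(370, 10) [array([ 1.098, -0.495]), array([ 1.76 , -0.879])]
(376, 318) [array([ 0.33 , -0.303]), array([ 0.258, -0.502])]
(398, 180) [ 0.371 -0.428]
inner [ 0.32 -0.47] [-2.1  1.9 -0.1  0.1]
outer [ 0.245 -0.55 ] [-1.6  1.5  0.6 -0.5]
t 0.2 p [ 0.2095 -0.4536  0.2478] q [ 0.977  0.215 -0.    -0.001] f [ 0.2  0.9 -0.2] w 0.086 j [-1.14  0.24  0.    1.34 -0.    1.57]
```

The fridge side wall is near y = -0.46, with its corner near (0.32, -0.47), and the arm starts in front of it. I'll swing left first and then move in, closing the fingers for the press.

```bash
cat >> h.py <<'E'
def go(P,yaw=None):
    o=obs(); r=R.from_quat(o["tool_rot"]); x=r.as_matrix()[:,0]; psi=np.arctan2(x[1],x[0])
    print("heading",round(psi,3),"tilt z",np.round(r.as_matrix()[:,2],3),"shift",np.round(r.inv().apply(np.array(P)-o["eef_pos"]),4))
    if yaw is not None: print("turn z", round(-((yaw-psi+np.pi/2)%np.pi-np.pi/2),3))
E
python3 -m crank '0.0167 -0.0147 0 0 0 0 1;0.0167 -0.0147 0 0 0 0 1;0.0167 -0.0147 0 0 0 0 1;0.0167 -0.0147 0 0 0 0 1;0.0167 -0.0147 0 0 0 0 1;0.0167 -0.0147 0 0 0 0 1;0.0167 -0.0147 0 0 0 0 1;0.0167 -0.0147 0 0 0 0 1;0.0167 -0.0147 0 0 0 0 1;0.0167 -0.0147 0 0 0 0 1'
python3 -c "
from h import *
go((.504,-.259,.23),-1.761)"
```

```text
clock: 1.03
eef_pos: [0.2987, -0.2456, 0.2443]
tool_rot: [0.978, 0.208, -0.004, -0.002]
ft_force: [1.1, -0.9, -0.8]
grip_width: -0.0003
t 1.03 p [ 0.2987 -0.2456  0.2443] q [ 0.978  0.208 -0.004 -0.002] f [ 1.1 -0.9 -0.8] w -0.0 j [-0.69  0.02 -0.26  1.3  -0.    2.04]
heading 0.419 tilt z [-0.008  0.002 -1.   ] shift [0.1822 0.0958 0.0126]
turn z -0.962
```

```bash

python3 -m crank '0.02 0.0107 0 0 0 0 1;0.02 0.0107 0 0 0 0 1;0.02 0.0107 0 0 0 0 1;0.02 0.0107 0 0 0 0 1;0.02 0.0107 0 0 0 0 1;0.02 0.0107 0 0 0 0 1;0.02 0.0107 0 0 0 0 1;0.02 0.0107 0 0 0 0 1;0.02 0.0107 0 0 0 0 1;0 0 0 0 0 -0.11 1;0 0 0 0 0 -0.11 1;0 0 0 0 0 -0.11 1;0 0 0 0 0 -0.11 1;0 0 0 0 0 -0.11 1;0 0 0 0 0 -0.11 1;0 0 0 0 0 -0.11 1;0 0 0 0 0 -0.11 1;0 0 0 0 0 -0.11 1'
python3 -c "
from h import *
go((.504,-.259,.23),-1.761)
crops('pics/c2.png',top=(290,160,130,140),side=(270,70,130,140),s=3)"
```

```text
clock: 2.53
eef_pos: [0.5119, -0.2513, 0.2346]
tool_rot: [0.743, 0.669, -0.004, -0.01]
ft_force: [-0.3, -0.0, 0.2]
grip_width: 0.0002
t 2.53 p [ 0.5119 -0.2513  0.2346] q [ 0.743  0.669 -0.004 -0.01 ] f [-0.3 -0.   0.2] w 0.0 j [-0.46  0.4   0.2   1.39 -0.    1.22]
heading 1.465 tilt z [-0.019  0.009 -1.   ] shift [-0.0086 -0.0069  0.0047]
turn z 0.085
```

View pics/c2.png

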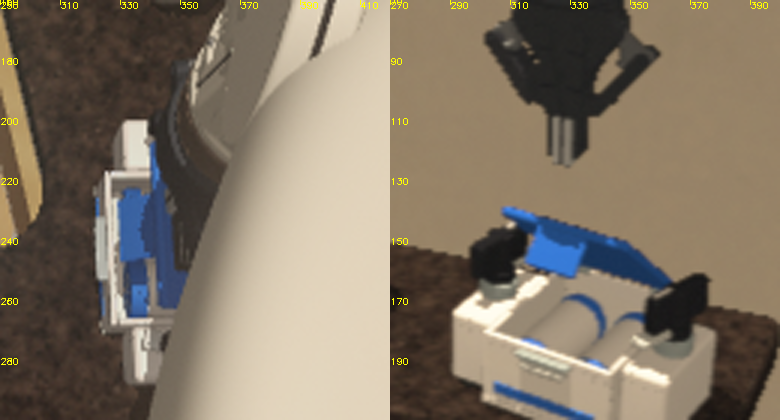

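```bash

python3 -m crank '-0.002 -0.0017 0.014 0 0 0 1;-0.002 -0.0017 0.014 0 0 0 1;-0.002 -0.0017 0.012 0 0 0 1;-0.002 -0.0017 0.01 0 0 0 1;0 0 0.005 0 0 0 1;0.0075 0 0.01 0 0 0 1;0.0075 0 0.01 0 0 0 1;0.0075 0 0.01 0 0 0 1'
python3 -c "
from h import *
go((.508,-.238,.142),-1.761)"
```

```text
clock: 3.3
eef_pos: [0.5089, -0.2377, 0.1511]
tool_rot: [0.754, 0.657, -0.002, -0.004]
ft_force: [-0.5, -2.2, 1.9]
grip_width: 0.0003
t 3.3 p [ 0.5089 -0.2377  0.1511] q [ 0.754  0.657 -0.002 -0.004] f [-0.5 -2.2  1.9] w 0.0 j [-0.44  0.43  0.01  1.16 -0.    1.27]
heading 1.432 tilt z [-0.009  0.004 -1.   ] shift [-0.0004 -0.0007  0.0091]
turn z 0.052
```

```bash

python3 -m crank '0.003 0 0.01 0 0 0 1;0.002 0 0.01 0 0 0 1;0.002 0 0.01 0 0 0 1;0.001 0 0.008 0 0 0 1;0 0 0.006 0 0 0 1'
python3 -m crank '0 0 0.005 0 0 0 1;0 0 0.004 0 0 0 1'
```

```text
clock: 3.72
eef_pos: [0.5119, -0.2265, 0.1078]
tool_rot: [0.756, 0.655, 0.001, -0.004]
ft_force: [-4.0, 4.7, 12.4]
grip_width: -0.0
clock: 3.88
eef_pos: [0.5122, -0.2257, 0.1001]
tool_rot: [0.756, 0.654, 0.002, -0.003]
ft_force: [-10.6, 4.9, 38.6]
grip_width: 0.0004
```

```bash

python3 -m crank '0 0 0.002 0 0 0 1;0 0 0 0 0 0 1;0 0 -0.01 0 0 0 1;0 0 -0.02 0 0 0 1;0 0 -0.03 0 0 0 1;0 0 -0.03 0 0 0 1;0 0 0 0 0 0 -1;0 0 0 0 0 0 -1;0 0 0 0 0 0 -1'
python3 -c "
from h import *
p=np.load('p.npy'); 
go((.4228,-.2675,.19),p[2]-p[5])
crops('pics/c3.png',top=(290,160,130,140),side=(270,70,130,140),s=3)"
```

```text
clock: 4.63
eef_pos: [0.5111, -0.2287, 0.194]
tool_rot: [0.759, 0.652, -0.001, -0.002]
ft_force: [-0.1, -0.7, 0.2]
grip_width: 0.0358
t 4.63 p [ 0.5111 -0.2287  0.194 ] q [ 0.759  0.652 -0.001 -0.002] f [-0.1 -0.7  0.2] w 0.036 j [-0.42  0.39  0.07  1.26  0.    1.3 ]
heading 1.419 tilt z [-0.004  0.002 -1.   ] shift [-0.0517 -0.0815  0.0043]
turn z 0.353
```

View pics/c3.png

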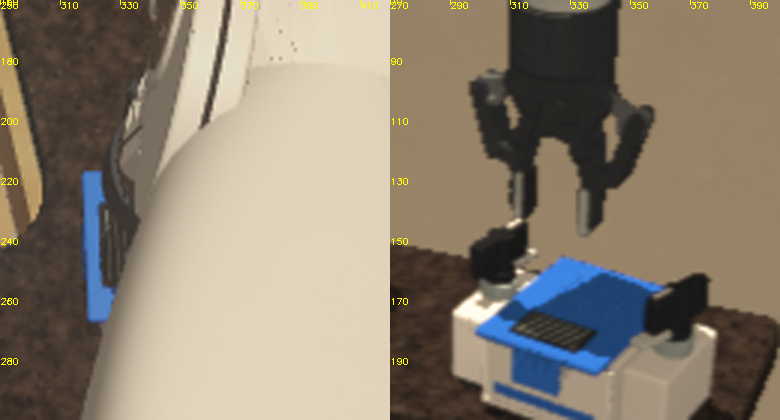

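The cover is shut and stays shut with the gripper clear of it. Next is the near clamp.

```bash

python3 -m crank '-0.0086 -0.0136 0 0 0 0 -1;-0.0086 -0.0136 0 0 0 0 -1;-0.0086 -0.0136 0 0 0 0 -1;-0.0086 -0.0136 0 0 0 0 -1;-0.0086 -0.0136 0 0 0 0 -1;-0.0086 -0.0136 0 0 0 0 -1;0 0 0 0 0 0.09 -1;0 0 0 0 0 0.09 -1;0 0 0 0 0 0.09 -1;0 0 0 0 0 0.08 -1;0 0 0 0 0 0 -1'
python3 -c "
from h import *
p=np.load('p.npy'); 
go((.4228,-.2675,.115),p[2]-p[5])
crops('pics/c4.png',top=(290,180,130,140),side=(290,70,130,140),s=3)"
```

```text
clock: 5.65
eef_pos: [0.4092, -0.2643, 0.1775]
tool_rot: [0.865, 0.502, -0.01, -0.016]
ft_force: [-0.5, -1.3, 0.8]
grip_width: 0.0856
t 5.65 p [ 0.4092 -0.2643  0.1775] q [ 0.865  0.502 -0.01  -0.016] f [-0.5 -1.3  0.8] w 0.086 j [-0.57  0.29 -0.12  1.2  -0.    1.52]
heading 1.052 tilt z [-0.034  0.018 -0.999] shift [0.004  0.0158 0.0619]
turn z -0.015
```

View pics/c4.png

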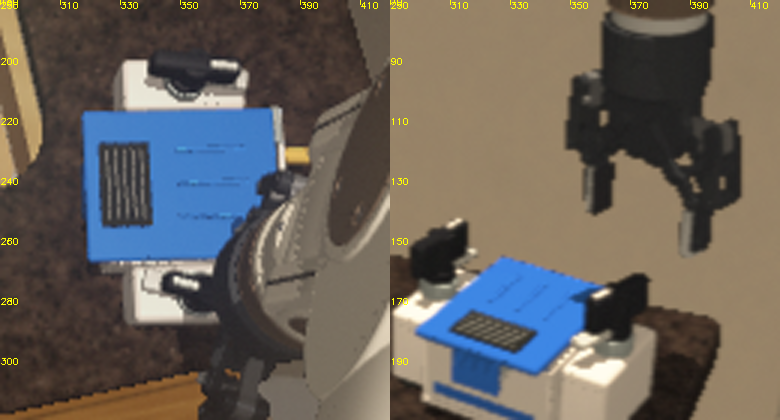

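```bash

python3 -m crank '0.002 0.0067 0 -0.038 0 0 -1;0.002 0.0067 0 0 0 0 -1;0 0 0 0 0 0 -1'
python3 -c "
from fit import *
p=np.load('p.npy'); 
print(proj('top',unit(p,cov(0,[(-140,54,8.5),(-140,-54,8.5),(-112,0,8.5)]))),'meas',(317.7,216.7),(320,267.3),(290+126/3,180+184/3))
print(proj('top',unit(p,[(0,78,124)])),'meas',356,202.7)
go((.4228,-.2675,.115),p[2]-p[5])"
```

```text
clock: 6.0
eef_pos: [0.4231, -0.2671, 0.176]
tool_rot: [0.863, 0.506, -0.001, -0.001]
ft_force: [0.1, 0.1, -0.2]
grip_width: 0.0856
[[315.25713726 217.60676266]
 [317.55753093 267.88108581]
 [329.54582096 242.08688573]] meas (317.7, 216.7) (320, 267.3) (332.0, 241.33333333333334)
[[356.22013676 201.0075144 ]] meas 356 202.7
t 6.0 p [ 0.4231 -0.2671  0.176 ] q [ 0.863  0.506 -0.001 -0.001] f [ 0.1  0.1 -0.2] w 0.086 j [-0.56  0.29 -0.13  1.16 -0.    1.52]
heading 1.06 tilt z [-0.002  0.    -1.   ] shift [-0.0004  0.0001  0.061 ]
turn z -0.006
```

```bash

python3 -m crank '0 0 0.015 0 0 0 -1;0 0 0.015 0 0 0 -1;0 0 0.015 0 0 0 -1;0 0 0.012 0 0 0 -1;0 0 0.006 0 0 0 -1;0 0 0 0 0 0 -1'
python3 -m crank '0 0 0 0 0 0 1;0 0 0 0 0 0 1;0 0 0 0 0 0 1;0 0 0 0 0 0 1;0 0 0 0 0 0 1;0 0 0 0 0 0 1;0 0 0 0 0 0 1;0 0 0 0 0 0 1'
python3 -c "
from h import *
go((.4228,-.2675,.115)); print(readout.get_obs()['ft_torque'])"
```

```text
clock: 6.5
eef_pos: [0.4249, -0.2676, 0.111]
tool_rot: [0.861, 0.509, -0.002, -0.001]
ft_force: [-0.1, -0.6, 0.5]
grip_width: 0.0851
clock: 7.17
eef_pos: [0.4243, -0.2671, 0.1135]
tool_rot: [0.86, 0.51, -0.002, -0.002]
ft_force: [0.3, 0.2, -3.4]
grip_width: 0.0128
t 7.17 p [ 0.4243 -0.2671  0.1135] q [ 0.86   0.51  -0.002 -0.002] f [ 0.3  0.2 -3.4] w 0.013 j [-0.56  0.35 -0.22  1.01 -0.    1.51]
heading 1.069 tilt z [-0.005  0.002 -1.   ] shift [-0.0011 -0.0012 -0.0015]
[-0.19245058 -0.22971973  0.05385954]
```

```bash

python3 -m crank '0 0 0 0 0 0.1 1;0 0 0 0 0 0.1 1;0 0 0 0 0 0.1 1;0 0 0 0 0 0.1 1;0 0 0 0 0 0.1 1;0 0 0 0 0 0.1 1'
python3 -c "
from h import *
go((.4243,-.2671,.1135),-1.761-1.57); print(readout.get_obs()['ft_torque'])"
```

```text
clock: 7.67
eef_pos: [0.4241, -0.2668, 0.1135]
tool_rot: [0.975, 0.22, -0.003, -0.002]
ft_force: [0.3, 0.5, -0.6]
grip_width: 0.0128
t 7.67 p [ 0.4241 -0.2668  0.1135] q [ 0.975  0.22  -0.003 -0.002] f [ 0.3  0.5 -0.6] w 0.013 j [-0.56  0.35 -0.22  1.01 -0.    2.14]
heading 0.444 tilt z [-0.006  0.002 -1.   ] shift [0.0001 0.0004 0.    ]
turn z 0.633
[ 0.01859083 -0.03615055  0.08682694]
```

```bash

python3 -m crank '0 0 0 0 0 0.1 1;0 0 0 0 0 0.1 1;0 0 0 0 0 0.1 1;0 0 0 0 0 0.1 1;0 0 0 0 0 0.1 1;0 0 0 0 0 0.08 1'
python3 -c "
from h import *
go((.4243,-.2671,.1135),-1.761-1.57); print(readout.get_obs()['ft_torque'])"
python3 -m crank '0 0 0 0 0 0.05 1;0 0 0 0 0 0.05 1;0 0 0 0 0 0.05 1'
python3 -c "
from h import *
go((.4243,-.2671,.1135),-1.761-1.57); print(readout.get_obs()['ft_torque'])"
```

```text
clock: 8.17
eef_pos: [0.4241, -0.2664, 0.1135]
tool_rot: [0.997, -0.082, -0.003, -0.001]
ft_force: [-0.8, -0.1, -1.6]
grip_width: 0.0131
t 8.17 p [ 0.4241 -0.2664  0.1135] q [ 0.997 -0.082 -0.003 -0.001] f [-0.8 -0.1 -1.6] w 0.013 j [-0.56  0.35 -0.22  1.01 -0.    2.75]
heading -0.165 tilt z [-0.006  0.002 -1.   ] shift [0.0004 0.0007 0.    ]
turn z 0.024
[-0.00473749 -0.07734269  0.14797578]
clock: 8.42
eef_pos: [0.4241, -0.2663, 0.1137]
tool_rot: [0.988, -0.155, -0.003, -0.0]
ft_force: [-1.9, -1.2, -0.7]
grip_width: 0.013
t 8.42 p [ 0.4241 -0.2663  0.1137] q [ 0.988 -0.155 -0.003 -0.   ] f [-1.9 -1.2 -0.7] w 0.013 j [-0.56  0.35 -0.22  1.01 -0.    2.89]
heading -0.31 tilt z [-0.006  0.001 -1.   ] shift [0.0005 0.0007 0.0002]
turn z -0.121
[-0.24471022  0.21955474  3.3427795 ]
```

Torque jumped to 3.3 N m, so the near clamp is at its stop. I'll release, rise, and move to the far clamp.

```bash

python3 -m crank '0 0 0 0 0 0 -1;0 0 0 0 0 0 -1;0 0 0 0 0 0 -1;0 0 0 0 0 0 -1;0 0 0 0 0 0 -1;0 0 -0.015 0 0 0 -1;0 0 -0.02 0 0 0 -1;0 0 -0.02 0 0 0 -1;0 0 -0.02 0 0 0 -1;0 0 -0.015 0 0 0 -1;0 0 0 0 0 0 -1'
python3 -c "
from h import *
p=np.load('p.npy')
go((.574,-.297,.20),p[2]-p[4])"
```

```text
clock: 9.33
eef_pos: [0.4241, -0.2664, 0.2068]
tool_rot: [0.988, -0.155, -0.004, -0.001]
ft_force: [1.5, -0.3, 0.1]
grip_width: 0.0855
t 9.33 p [ 0.4241 -0.2664  0.2068] q [ 0.988 -0.155 -0.004 -0.001] f [ 1.5 -0.3  0.1] w 0.086 j [-0.56  0.27 -0.07  1.24 -0.    2.89]
heading -0.311 tilt z [-0.007  0.003 -1.   ] shift [ 0.1521 -0.0168  0.0056]
turn z -1.564
```

```bash

python3 -m crank '0.019 -0.002 0 0 0 0 -1;0.019 -0.002 0 0 0 0 -1;0.019 -0.002 0 0 0 0 -1;0.019 -0.002 0 0 0 0 -1;0.019 -0.002 0 0 0 0 -1;0.019 -0.002 0 0 0 0 -1;0.019 -0.002 0 0 0 0 -1;0.019 -0.002 0 0 0 0 -1'
python3 -m crank '0 0 0 0 0 -0.11 -1;0 0 0 0 0 -0.11 -1;0 0 0 0 0 -0.11 -1;0 0 0 0 0 -0.11 -1;0 0 0 0 0 -0.11 -1;0 0 0 0 0 -0.11 -1;0 0 0 0 0 -0.11 -1;0 0 0 0 0 -0.11 -1;0 0 0 0 0 -0.11 -1;0 0 0 0 0 -0.11 -1;0 0 0 0 0 -0.11 -1;0 0 0 0 0 -0.11 -1;0 0 0 0 0 -0.11 -1;0 0 0 0 0 -0.11 -1;0 0 0 0 0 0 -1'
python3 -c "
from h import *
p=np.load('p.npy')
a,b=ray('top',(340,198),.122),ray('top',(371.7,205),.122);print('wing',(a+b)/2,np.arctan2(*(a-b)[1::-1]))
go((.574,-.297,.12),p[2]-p[4])
crops('pics/c5.png',top=(290,180,130,140),side=(270,70,130,140),s=3)"
```

```text
clock: 10.0
eef_pos: [0.5749, -0.2988, 0.2005]
tool_rot: [0.988, -0.157, -0.006, -0.001]
ft_force: [-0.2, -0.6, -0.1]
grip_width: 0.0852
clock: 11.25
eef_pos: [0.5743, -0.2972, 0.1744]
tool_rot: [0.795, 0.606, -0.008, -0.017]
ft_force: [-0.8, 0.4, 0.4]
grip_width: 0.0856
wing [ 0.575537   -0.29644283  0.122     ] 1.1283341294948657
t 11.25 p [ 0.5743 -0.2972  0.1744] q [ 0.795  0.606 -0.008 -0.017] f [-0.8  0.4  0.4] w 0.086 j [-0.48  0.6   0.36  1.37  0.    1.36]
heading 1.303 tilt z [-0.033  0.018 -0.999] shift [-0.0003  0.0017  0.0544]
turn z 0.05
```

View pics/c5.png

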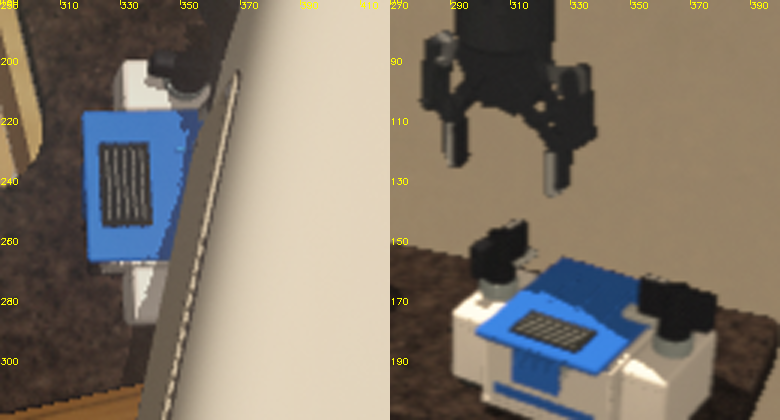

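```bash

python3 -m crank '0 0 0 -0.036 -0.009 0.1 -1;0 0 0 0 0 0 -1'
python3 -c "
from h import *
go((.5748,-.297,.114),1.2)"
```

```text
clock: 11.52
eef_pos: [0.5741, -0.2972, 0.1729]
tool_rot: [0.828, 0.56, -0.002, -0.0]
ft_force: [-0.1, 0.6, 1.0]
grip_width: 0.0854
t 11.52 p [ 0.5741 -0.2972  0.1729] q [ 0.828  0.56  -0.002 -0.   ] f [-0.1  0.6  1. ] w 0.085 j [-0.48  0.57  0.31  1.31 -0.    1.48]
heading 1.189 tilt z [-0.003 -0.002 -1.   ] shift [0.0007 0.0007 0.0589]
turn z -0.011
```

```bash

python3 -m crank '0 0 0.015 0 0 0 -1;0 0 0.015 0 0 0 -1;0 0 0.015 0 0 0 -1;0 0 0.01 0 0 0 -1;0 0 0.003 0 0 0 -1;0 0 0 0 0 0 -1'
python3 -m crank '0 0 0 0 0 0 1;0 0 0 0 0 0 1;0 0 0 0 0 0 1;0 0 0 0 0 0 1;0 0 0 0 0 0 1;0 0 0 0 0 0 1;0 0 0 0 0 0 1;0 0 0 0 0 0 1'
python3 -c "
from h import *
go((.5748,-.297,.114)); print(readout.get_obs()['ft_torque'])"
```

```text
clock: 12.02
eef_pos: [0.5746, -0.2977, 0.1138]
tool_rot: [0.828, 0.561, -0.001, 0.0]
ft_force: [-0.4, 0.4, -0.5]
grip_width: 0.0853
clock: 12.68
eef_pos: [0.5767, -0.2987, 0.1171]
tool_rot: [0.828, 0.561, -0.0, 0.002]
ft_force: [1.1, -0.8, -1.2]
grip_width: 0.0129
t 12.68 p [ 0.5767 -0.2987  0.1171] q [ 0.828  0.561 -0.     0.002] f [ 1.1 -0.8 -1.2] w 0.013 j [-0.48  0.61  0.22  1.18 -0.    1.47]
heading 1.191 tilt z [ 0.002 -0.004 -1.   ] shift [ 0.0009 -0.0024  0.0031]
[-0.0074292   0.00319829 -0.05657253]
```

```bash

python3 -m crank '0 0 0 0 0 0.1 1;0 0 0 0 0 0.1 1;0 0 0 0 0 0.1 1;0 0 0 0 0 0.1 1;0 0 0 0 0 0.1 1;0 0 0 0 0 0.1 1;0 0 0 0 0 0.1 1'
python3 -c "
from h import *
go((.5767,-.2987,.1171)); print(readout.get_obs()['ft_torque'])"
python3 -m crank '0 0 0 0 0 0.1 1;0 0 0 0 0 0.1 1;0 0 0 0 0 0.1 1;0 0 0 0 0 0.1 1;0 0 0 0 0 0.1 1;0 0 0 0 0 0.1 1;0 0 0 0 0 0.05 1'
python3 -c "
from h import *
go((.5767,-.2987,.1171)); print(readout.get_obs()['ft_torque'])"
```

```text
clock: 13.27
eef_pos: [0.5754, -0.2975, 0.1171]
tool_rot: [0.973, 0.229, -0.0, 0.001]
ft_force: [-0.4, 0.8, 0.5]
grip_width: 0.0131
t 13.27 p [ 0.5754 -0.2975  0.1171] q [ 0.973  0.229 -0.     0.001] f [-0.4  0.8  0.5] w 0.013 j [-0.48  0.61  0.22  1.18 -0.    2.2 ]
heading 0.462 tilt z [-0.    -0.002 -1.   ] shift [0.0006 0.0017 0.    ]
[ 0.07503812 -0.01316646  0.07678329]
clock: 13.85
eef_pos: [0.5751, -0.2958, 0.1171]
tool_rot: [0.994, -0.109, -0.001, -0.0]
ft_force: [1.0, -0.7, -0.3]
grip_width: 0.0129
t 13.85 p [ 0.5751 -0.2958  0.1171] q [ 0.994 -0.109 -0.001 -0.   ] f [ 1.  -0.7 -0.3] w 0.013 j [-0.48  0.61  0.22  1.18  0.    2.89]
heading -0.219 tilt z [-0.001  0.001 -1.   ] shift [ 0.0021  0.0024 -0.    ]
[-0.14582263 -0.02466391  0.59634825]
```

```bash

python3 -m crank '0 0 0 0 0 0.05 1;0 0 0 0 0 0.05 1;0 0 0 0 0 0.03 1'
python3 -c "
from h import *
go((.5767,-.2987,.1171)); print(readout.get_obs()['ft_torque'])"
```

```text
clock: 14.1
eef_pos: [0.5752, -0.2957, 0.1173]
tool_rot: [0.986, -0.168, -0.001, 0.001]
ft_force: [-1.5, -1.7, -0.9]
grip_width: 0.0129
t 14.1 p [ 0.5752 -0.2957  0.1173] q [ 0.986 -0.168 -0.001  0.001] f [-1.5 -1.7 -0.9] w 0.013 j [-0.47  0.61  0.22  1.18 -0.    3.  ]
heading -0.337 tilt z [-0.002 -0.002 -1.   ] shift [0.0024 0.0023 0.0002]
[-0.39091822  0.10854597  3.30327664]
```

Same torque jump, so the far clamp is at its stop. I'll release, rise, draw back and check.

```bash

python3 -m crank '0 0 0 0 0 0 -1;0 0 0 0 0 0 -1;0 0 0 0 0 0 -1;0 0 0 0 0 0 -1;0 0 0 0 0 0 -1;0 0 -0.015 0 0 0 -1;0 0 -0.025 0 0 0 -1;0 0 -0.025 0 0 0 -1;0 0 -0.025 0 0 0 -1;0 0 -0.025 0 0 0 -1'
python3 -m crank '-0.03 0 0 0 0 0 -1;-0.03 0 0 0 0 0 -1;-0.03 0 0 0 0 0 -1;-0.03 0 0 0 0 0 -1;-0.03 0 0 0 0 0 -1;-0.03 0 0 0 0 0 -1;-0.03 0 0 0 0 0 -1;-0.03 0 0 0 0 0 -1;-0.03 0 0 0 0 0 -1;0 0 0 0 0 0 -1'
python3 - <<'E'
from h import *
o=[viewer.camera(n)[:,:,::-1] for n in("top","side")]
t=cv2.resize(o[0][100:310,160:420],None,fx=1.5,fy=1.5);s=cv2.resize(o[1][130:225,275:400],None,fx=3.2,fy=3.2,interpolation=cv2.INTER_CUBIC)
h=max(t.shape[0],s.shape[0]);f=lambda i:cv2.copyMakeBorder(i,0,h-i.shape[0],0,0,0)
cv2.imwrite("pics/end.png",np.hstack([f(t),f(s)]));obs()
E
```

```text
clock: 14.93
eef_pos: [0.5709, -0.2936, 0.2284]
tool_rot: [0.986, -0.169, -0.009, -0.002]
ft_force: [-0.3, -0.4, -0.2]
grip_width: 0.0852
clock: 15.77
eef_pos: [0.3114, -0.2024, 0.2376]
tool_rot: [0.985, -0.17, 0.002, 0.002]
ft_force: [-0.8, 0.8, -1.5]
grip_width: 0.0853
t 15.87 p [ 0.3159 -0.2047  0.2386] q [ 0.985 -0.17   0.005  0.003] f [0.5 0.2 0.8] w 0.086 j [-0.57 -0.01 -0.31  1.26 -0.    2.91]
```

View pics/end.png

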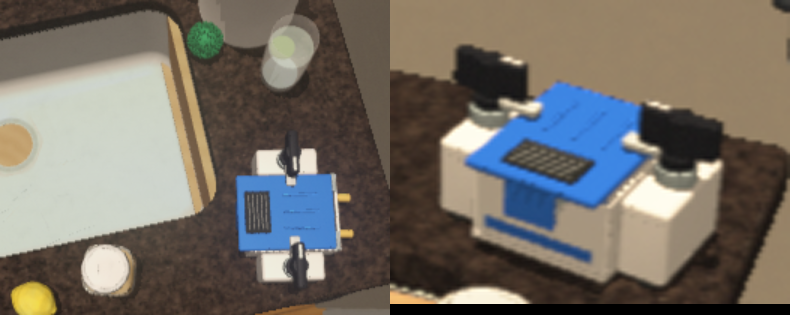

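Both arms lie over the cover and nothing else has moved, but the near wing looks slightly tilted. My last picture will be a zoom with the 1.57 rad wing model drawn over it.

```bash
python3 - <<'E'
from fit import *
p=np.load('p.npy'); im=viewer.camera("top"); x,y,w,h=325,180,60,115
c=cv2.resize(im[y:y+h,x:x+w,::-1],None,fx=5,fy=5,interpolation=cv2.INTER_CUBIC); raw=c.copy()
for sg,dx in((1,0),(-1,0)):
    for a,col in((1.57,(0,255,255)),(1.42,(0,0,255))):
        d=np.array([np.cos(a),-np.sin(a)])*sg; e=np.array([-d[1],d[0]]); C=np.array([0,78*sg])
        for z,l0,l1 in((124,-31,31),(90,0,42)):
            q=((proj("top",unit(p,[(*(C+i*d+j*7*e),z) for i,j in((l1,7/7),(l1,-1),(l0,-1),(l0,1))]))-[x,y])*5).round().astype(np.int32)
            cv2.polylines(c,[q],True,col,1)
cv2.imwrite("pics/end2.png",np.hstack([raw,c])); obs()
E
```

```text
t 15.92 p [ 0.3171 -0.2052  0.2387] q [ 0.985 -0.17   0.005  0.003] f [ 0.2 -0.1 -0.3] w 0.086 j [-0.57 -0.01 -0.31  1.26 -0.    2.91]
```

View pics/end2.png

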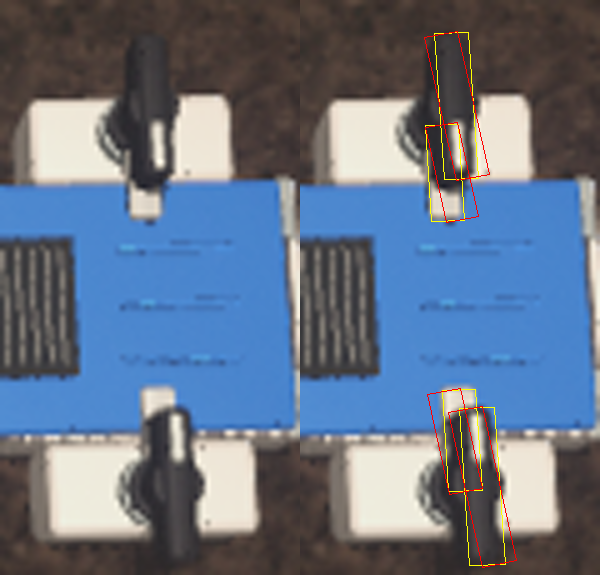

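Both knobs follow the 1.57 rad outline (yellow) and not the 1.42 one (red), and the cover lies flat. I'm handing in.

```bash
python3 -c "
from workcell import order
print(order.job_done())"
```

```text
the job is handed in; nothing more can be done
None
```

The filter is closed. I pressed the blue cover down with about 39 N at the wrist, and the picture taken after lifting off shows it staying shut by itself. Only then did I turn the near knob clockwise, then the far one. For both, the torque jumped to about 3.3 N m at the stop.

**Last checks:**
- **Clamps:** both match the 1.57 rad outline in the top view, with their steel arms over the cover. In the picture before that, the near knob looked slightly tilted, but the zoomed overlay cleared it up.
- **Bystanders:** the glass, jar and lemon look undisturbed by eye; I did not measure their positions.
- **Arm and time:** the arm was clear with the gripper open, and I handed in at about 16 s.

**Disagreements:** my fitted filter position was about 5 mm off the shut cover. At the stops the tool had also turned about 0.1 rad further than the model predicted, which I put down to give and slip in the grip. Neither affected the outcome.

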